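# Dial an order number on the call box

## Task

Order 4-1-3 is ready: gently roll the three thumbwheels of the call box to 4, 1 and 3 from left to right, each resting in its click, and only then press the call key fully down and let it go. Do not lean hard on the wheels (stay under 12 N), and leave the pastries lying round the box where they are.

Things in the scene. Friction and masses are not known exactly. Their poses are not given: they have to be found in the camera images.
- call_box: Grey call box fixed to the counter: 110 mm deep (x), 196 wide (y), flat top at 78 mm. Origin: centre of its underside; x points away from the operator, y left, z up. In it the wheels' axles lie along y at x 0, z 55 and y +64 (left), +20 (middle), -24 (right); the call key at x 0, y -70. Slots 28 mm wide, 54 long; 16 mm cheeks between them carry small dark reading bars at x 0.
- carriage_left: Left thumbwheel on its sprung carriage; origin: middle of the wheel's axle, axes as the box's. Black wheel, knurled edges, nominal radius 32 mm, 24 wide, crown about 9 mm above the box's top. Wheels run up to 3 mm out of true, each differently, so the crown rises or sinks as they turn. The carriage yields downward: from 2 N on, 3.5 N per mm, hard stop at 5 mm.
- carriage_middle: The same for the middle thumbwheel. The rims have nothing to hook: they are turned only by the friction of a fingertip pressed down on the crown and drawn along it (coefficient about 1); rolling over a click takes up to about 2.5 N along the rim.
- carriage_right: The same for the right thumbwheel.
- wheel_left (a joint): Angle of the left thumbwheel, rad: digit k rests in its click at 0.5 k; digits 0 to 5, a stop just beyond either end; at the start it may hang between clicks. Drawing the crown away from the operator (+x of the box) raises it; one digit is about 16 mm along the rim. The digit set is the number of white dots (0 to 5, as on dice) at the crown, between the reading bars.
- wheel_middle (a joint): The same for the middle thumbwheel.
- wheel_right (a joint): The same for the right thumbwheel.
- call_key (a joint): Travel of the call key, m: 0 released, 0.006 fully down; a spring returns it, 5 N when fully down.
- call_key_top (a point): Centre of the top face of the round grey call key, 28 mm across, on the right of the box's top; it moves with the key.
- croissant: Loose croissant, about 65 x 133 x 49 mm, behind the box. Bystander.
- slice: Loose slice of red-topped cake, about 70 x 106 x 49 mm, right of the box. Bystander.
- cookie: Loose round cookie, 68 mm across, 15 mm thick, on the tray left of the box. Bystander.
Things that resemble listed ones, but are neither listed nor needed, are in the scene too. Leave any turquoise look-alike of the call_box alone.

How it is judged:
On the way, in this order (a step that is already met when the one before it is completed fails the run):
1. all three wheels rest in their clicks at 4, 1 and 3 with the fingers off them (value of joint wheel_left between 1.85 and 2.15 rad and value of joint wheel_middle between 0.35 and 0.65 rad and value of joint wheel_right between 1.35 and 1.65 rad and contact force between each of the arm, the fingers and carriage_left below 0.1 N and contact force between each of the arm, the fingers and carriage_middle below 0.1 N and contact force between each of the arm, the fingers and carriage_right below 0.1 N), for 0.2 s.
2. the call key is pressed down fully (value of joint wheel_left between 1.85 and 2.15 rad and value of joint wheel_middle between 0.35 and 0.65 rad and value of joint wheel_right between 1.35 and 1.65 rad and value of joint call_key above 0.0048 m), for 0.02 s.
At the end, for the whole second after the job is handed in: the left, middle and right wheels stand within 0.15 rad of digits 4, 1 and 3 (2.0, 0.5 and 1.5 rad) and at rest, and the call key is up again (under 1.5 mm), having been pressed at least 4.8 mm after the code was set (value of joint wheel_left between 1.85 and 2.15 rad and value of joint wheel_middle between 0.35 and 0.65 rad and value of joint wheel_right between 1.35 and 1.65 rad and value of joint call_key below 0.0015 m and velocity of joint wheel_left between -0.1 and 0.1 rad/s and velocity of joint wheel_middle between -0.1 and 0.1 rad/s and velocity of joint wheel_right between -0.1 and 0.1 rad/s); the robot touches nothing.
It fails at once if a wheel was pressed with more than 12 N (contact force between any of the fingers, the arm and carriage_left above 12 N or contact force between any of the fingers, the arm and carriage_middle above 12 N or contact force between any of the fingers, the arm and carriage_right above 12 N).
It fails at once if the call key was pressed before the code was set (value of joint call_key above 0.003 m and not (value of joint wheel_left between 1.85 and 2.15 rad and value of joint wheel_middle between 0.35 and 0.65 rad and value of joint wheel_right between 1.35 and 1.65 rad)).
It fails at once if a pastry beside the box was shifted by more than 20 mm (distance of any of croissant, slice, cookie from where it was at the start of the episode above 0.02 m).
It also fails if it takes over 67 s, if anything falls off the work surface, if the arm or the gripper's body presses on something with over 40 N, if the wrist force passes 120 N, or if a joint passes its speed limit or range.

## Robot

A 7-joint arm with a two-finger parallel gripper is mounted at the origin on a cart in front of the work surface, level with it; the furniture and walls round the work are solid. World frame = base frame: x ahead of the robot, y to its left, z up, the work surface at z = 0. Lengths are in m, angles in rad, forces in N, time in s.
With the tool pointing down it reaches from about 0.35 to 0.9 m from the base axis. Payload 8.1 kg.
Tool frame: the origin (TCP) lies midway between the tips of the shut fingers; the grasp point (between the pads) lies 19 mm behind it; z points along the fingers, y is the line along which they close (so a half turn about z gives the same grasp; the last joint's range is limited). The gripper opens to 92 mm and grips with 3 to 60 N. Pads are 19 mm wide; open, the fingers measure 130 mm over their backs; the gripper's body (75 mm by 190 mm) begins 47 mm behind the grasp point.
Start: joints at [-1.236, 0.434, 0.025, 1.573, -0.012, 1.134, -0.075], TCP at [0.265, 0.566, 0.227] pointing down, gripper open.
Joint ranges: [-2.62, 2.62], [-0.44, 2.09], [-1.27, 1.32], [0.08, 2.57], [-1.32, 4.46], [0.12, 2], [-2.74, 2.74]. Speed limits (rad/s): [2.22, 2.22, 3.01, 3.01, 3.14, 3.14, 3.14].

## Interface

Orientations are given as a rotation vector (axis times angle).
In Python, from cell import arm gives the robot as it stands.
- The arm moves only by the tool send_rows, never from a script. Its argument "increments" is a list of rows, each a list of 3 entries, a list of its own where there are three numbers: the finger opening in cm, from 0 to 9.18, then the shift along the tool's x, y, z in cm, then the turn, a rotation vector about the tool's x, y, z in rad. A call has 1 to 5 rows; each row shifts and turns the commanded pose from where the row before left it, along the tool's axes as they then stand; what a row does not reach is not made up. A row lasts 1/10 s, in which the tool goes at most 50 mm and 8.59 degrees, less where a joint would pass 70% of its speed; a pose out of reach is approached as far as the arm can. A call is refused whole if a number of a shift passes 5 or a number of a turn 0.15, either way. A call with a gripper value outside its range is refused whole. The fingers move at their own pace and stop on an object; "force" is the grip in N (left out, the last holds). Time passes only in rows, so rows that do not move let the fingers close. It gives the time, the measured TCP pose, the force, the opening and the grip force at its end, in the units of the state.
- arm.observe(): the state, without advancing time (a new reading comes with each control period).
- arm.get_image(name): name is "scene" or "top" or "wrist"; returns the picture (420x560x3 uint8, red, green, blue); there is no depth.
- arm.camera_params(name): a dict with "camera_matrix" (3x3 intrinsics, pixels), "k1" (the pictures are not rectified: a ray, as slopes to the right and down, at radius r is drawn at 1 + k1 r^2 times it, then the intrinsics apply), "R" (3x3) and "t" (3): a world point X has camera coordinates R X + t. Camera axes: x right, y down, z forward; pixel columns grow to the right and rows downward; lengths in m; the calibration is good to about 2 mm. A picture is of the moment at which its call begins: read the wrist's pose just before it. camera_params takes no time and is no camera call; for the wrist camera it gives the pose at the moment of the call.
- arm.sign_off(): hands the job in; it is judged then, once.
The state is a dict: "clock": time; "joints": joint angles; "dq": joint speeds; "joint_efforts": joint torques, N m; "position": TCP position; "ee_rot": TCP orientation; "force": force on the tool from outside, world axes, zero at the start; "ft_torque": the same for the moment, N m; "width": opening from 0.0 (shut) to 1.0 (fully open); "gripper_force": force on a finger pad.
Only numpy, scipy, OpenCV 4.12 (cv2) and the standard library are available. Lean on these libraries where they do the work, as an engineer would, in place of code of your own. Each camera call takes 0.05 s, during which the arm holds its last target. There are 200 camera calls.

## Working session

There is one attempt and no reset: what is moved stays moved. The work goes in short steps, Python scripts to look and compute and a tool call to move; the robot and the scene stay as the last step left them, time stands still between calls to the robot, and variables do not carry over. Pictures are saved under pics/ and viewed, at most 10 in all, crops included, and the job is handed in when it is done.

Besides the shell and the picture viewer there is one more tool, called after "Emit:" in YAML: its name, and indented under it one key for each argument. send_rows: Moves the arm, as the interface text tells. Its arguments: {"type":"object","properties":{"increments":{"type":"array"},"force":{"type":"number"}},"required":["increments"]}

```bash
mkdir -p pics; ls; python3 - <<'E'
from cell import arm
import cv2,numpy as np
o=arm.observe();print({k:np.round(v,3) for k,v in o.items()})
for n in ("scene","top"):
    im=arm.get_image(n);cv2.imwrite(f"pics/{n}0.png",im[:,:,::-1])
    p=arm.camera_params(n);print(n,{k:np.round(v,3).tolist() for k,v in p.items()})
E
```

```text
pics
{'clock': np.float64(0.0), 'joints': array([-1.236,  0.435,  0.025,  1.574, -0.012,  1.134, -0.075]), 'dq': array([ 0.   , -0.   , -0.002, -0.   ,  0.002,  0.001,  0.   ]), 'joint_efforts': array([-0.0000e+00, -6.6785e+01,  9.8500e-01, -3.1445e+01, -6.1000e-02,
        4.3000e-02,  0.0000e+00]), 'position': array([0.265, 0.566, 0.226]), 'ee_rot': array([-6.820e-01, -3.066e+00,  2.000e-03]), 'force': array([0.355, 0.937, 0.429]), 'ft_torque': array([0.036, 0.012, 0.007]), 'gripper_force': np.float64(0.0), 'width': np.float64(0.997)}
scene {'camera_matrix': [[444.254, 0.0, 285.715], [0.0, 444.254, 202.169], [0.0, 0.0, 1.0]], 'k1': -0.015, 'R': [[0.709, -0.705, -0.004], [-0.538, -0.538, -0.649], [0.455, 0.463, -0.761]], 't': [-0.675, 0.12, 1.278]}
top {'camera_matrix': [[467.136, 0.0, 287.987], [0.0, 467.136, 210.34], [0.0, 0.0, 1.0]], 'k1': 0.001, 'R': [[0.003, -1.0, 0.008], [-0.998, -0.004, -0.061], [0.061, -0.008, -0.998]], 't': [-0.429, 0.534, 1.398]}
```

View pics/scene0.png

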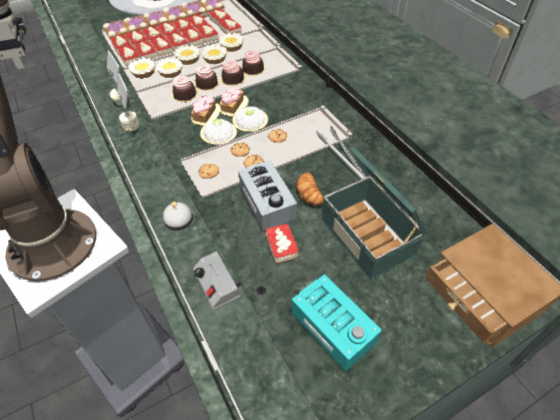

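View pics/top0.png

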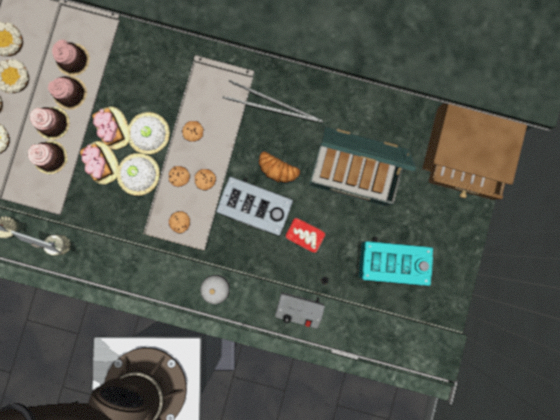

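The candidates in the top picture are the grey box with black wheels at (255,205), the turquoise look-alike at (397,263), and the grey two-knob box at (300,310). I choose (255,205): it is grey, has three black wheels and a round key on its right, with the croissant behind it, the cake slice to its right and the cookie tray to its left. Next I measure it roughly and check it in a crop.

```bash
cat > h.py <<'E'
import cv2,numpy as np
from cell import arm
from scipy.spatial.transform import Rotation as Ro
def ray(p,uv):
    K=p["camera_matrix"];d=np.array([(uv[0]-K[0][2])/K[0][0],(uv[1]-K[1][2])/K[1][1]])
    s=d.copy()
    for _ in range(10): s=d/(1+p["k1"]*(s@s))
    R=np.array(p["R"]);return -R.T@np.array(p["t"]),R.T@np.array([s[0],s[1],1])
def onz(p,uv,z):
    c,d=ray(p,uv);return c+d*(z-c[2])/d[2]
def proj(p,X):
    c=np.array(p["R"])@X+p["t"];s=c[:2]/c[2];s=s*(1+p["k1"]*(s@s));K=p["camera_matrix"]
    return np.array([s[0]*K[0][0]+K[0][2],s[1]*K[1][1]+K[1][2]])
E
python3 - <<'E'
from h import *
p=arm.camera_params("top");im=cv2.imread("pics/top0.png")
hsv=cv2.cvtColor(im,cv2.COLOR_BGR2HSV)
x0,y0,x1,y1=205,165,305,245
sub=hsv[y0:y1,x0:x1]
print(hsv[200,226],hsv[190,240],hsv[228,270], hsv[160,240],hsv[213,277])
m=((sub[...,2]>95)&(sub[...,1]<70)).astype(np.uint8)
m=cv2.morphologyEx(m,cv2.MORPH_OPEN,np.ones((3,3)))
n,l,s,c=cv2.connectedComponentsWithStats(m);print(s,c)
k=l[40,21]if l[40,21] else 1+np.argmax(s[1:,4])
k=[i for i in range(1,n)][np.argmin([np.hypot(*(c[i]-[50,40])) if s[i,4]>300 else 999 for i in range(1,n)])]
cs,_=cv2.findContours((l==k).astype(np.uint8),cv2.RETR_EXTERNAL,2)
h=cv2.convexHull(max(cs,key=cv2.contourArea)).reshape(-1,2)+[x0,y0]
w=np.array([onz(p,q,.078)[:2] for q in h.astype(float)],np.float32)
print(cv2.minAreaRect(h.astype(np.float32)),cv2.minAreaRect(w))
a=cv2.resize(im[160:250,200:310],None,fx=5,fy=5,interpolation=2)
b=cv2.imread("pics/scene0.png")[150:240,230:310]
b=cv2.resize(b,None,fx=5,fy=5,interpolation=2)[:, :240*2]
a=cv2.resize(a,(400,327));b=cv2.resize(b,(368,414))
o=np.zeros((420,770,3),np.uint8);o[:327,:400]=a;o[:414,402:]=b
cv2.imwrite("pics/crop1.png",o)
E
```

```text
[100  20 190] [106  19 146] [101  21 195] [68 44 69] [110   9 173]
[[   0    0  100   80 4899]
 [   0    0   88   78 2967]
 [  67   44   10   10   77]
 [  89   65   11    8   57]] [[55.88528271 40.06736069]
 [37.51533536 37.77923829]
 [71.51948052 48.64935065]
 [94.78947368 67.94736842]]
((248.5, 203.5), (77.0, 87.0), 90.0) ((0.5530234575271606, -0.31221073865890503), (0.22399844229221344, 0.2524696886539459), 0.8087148666381836)
```

View pics/crop1.png

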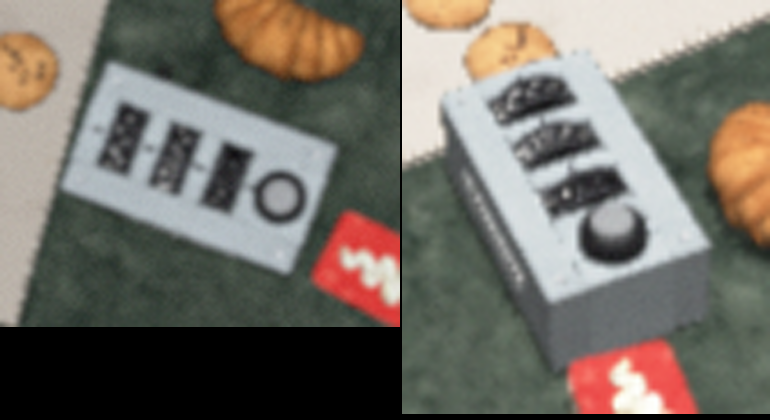

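The crop confirms the grey box: three black dotted wheels at crop (123,138), (176,158) and (226,178), a round grey key in a dark collar at (280,197), and corners at about (108,62), (335,150), (290,272) and (62,187).

```bash
python3 - <<'E'
from h import *
p=arm.camera_params("top")
im=cv2.imread("pics/top0.png");hsv=cv2.cvtColor(im,cv2.COLOR_BGR2HSV)
C=[np.array([x,y])/3.636+[200,160] for x,y in [(108,62),(335,150),(290,272),(62,187)]]
W=np.array([onz(p,c,.078) for c in C]);print(W.round(3))
print([np.linalg.norm(W[i]-W[i-1]).round(3) for i in range(4)], W.mean(0).round(4))
print(onz(p,np.array([280,197])/3.636+[200,160],.085))
d=(W[0]+W[3]-W[1]-W[2])[:2];print("y axis dir",np.degrees(np.arctan2(-d[0],d[1])))
q=arm.camera_params("wrist");o=arm.observe()
T=Ro.from_rotvec(o["ee_rot"]).as_matrix()
cpos=-np.array(q["R"]).T@q["t"]
print("cam in tool",T.T@(cpos-o["position"]),"\n",np.array(q["R"])@T,q["camera_matrix"],q["k1"],"\n",T)
E
```

```text
[[ 0.628 -0.257  0.078]
 [ 0.558 -0.439  0.078]
 [ 0.461 -0.403  0.078]
 [ 0.528 -0.221  0.078]]
[np.float64(0.107), np.float64(0.195), np.float64(0.104), np.float64(0.194)] [ 0.5437 -0.33    0.078 ]
[ 0.52009253 -0.39507252  0.085     ]
y axis dir -20.625105862934184
cam in tool [ 0.08374092  0.00073571 -0.15765521] 
 [[ 3.16347069e-04  9.99999946e-01 -8.83428175e-05]
 [-9.52677553e-01  2.74522089e-04 -3.03982573e-01]
 [-3.03982532e-01  1.80326215e-04  9.52677589e-01]] [[334.63317838   0.         281.180637  ]
 [  0.         334.63317838 209.19715556]
 [  0.           0.           1.        ]] -0.032522442794172476 
 [[-9.05656276e-01  4.24012345e-01 -4.90195051e-04]
 [ 4.24012616e-01  9.05655365e-01 -1.28907859e-03]
 [-1.02637461e-04 -1.37531101e-03 -9.99999049e-01]]
```

Emit:
send_rows:
  increments:
    - [9.18, [-3.1, -3.3, 0], [0, 0, 0]]
    - [9.18, [-3.1, -3.3, 0], [0, 0, 0]]
    - [9.18, [-3.1, -3.3, 0], [0, 0, 0]]
    - [9.18, [-3.1, -3.3, 0], [0, 0, 0]]
    - [9.18, [-3.1, -3.3, 0], [0, 0, 0]]

```text
clock: 0.6
position: [0.3356, 0.3489, 0.2265]
ee_rot: [-0.682, -3.066, 0.001]
force: [1.5, 0.4, 0.6]
width: 1.009
gripper_force: 0.0
```

Emit:
send_rows:
  increments:
    - [9.18, [-3.1, -3.3, 0], [0, 0, 0]]
    - [9.18, [-3.1, -3.3, 0], [0, 0, 0]]
    - [9.18, [-3.1, -3.3, 0], [0, 0, 0]]
    - [9.18, [-3.1, -3.3, 0], [0, 0, 0]]
    - [9.18, [-3.1, -3.3, 0], [0, 0, 0]]

```text
clock: 1.1
position: [0.4059, 0.1339, 0.2267]
ee_rot: [-0.682, -3.067, -0.0]
force: [1.2, 0.5, -0.2]
width: 0.999
gripper_force: 0.0
```

Emit:
send_rows:
  increments:
    - [9.18, [-3.1, -3.4, 0], [0, 0, 0]]
    - [9.18, [-3.1, -3.4, 0], [0, 0, 0]]
    - [9.18, [-3.1, -3.4, 0], [0, 0, 0]]
    - [9.18, [-3.1, -3.4, 0], [0, 0, 0]]
    - [9.18, [-3.1, -3.4, 0], [0, 0, 0]]

```text
clock: 1.6
position: [0.4742, -0.0857, 0.2267]
ee_rot: [0.682, 3.067, 0.0]
force: [0.3, 0.6, -0.4]
width: 0.997
gripper_force: 0.0
```

Emit:
send_rows:
  increments:
    - [9.18, [-3.1, -3.4, 0], [0, 0, 0]]
    - [9.18, [-3.1, -3.4, 0], [0, 0, 0]]
    - [9.18, [-3.1, -3.4, 0], [0, 0, 0]]
    - [9.18, [-3.1, -3.4, 0], [0, 0, 0]]
    - [9.18, [-3.1, -3.4, 0], [0, 0, 0]]

```text
clock: 2.1
position: [0.5426, -0.3052, 0.2263]
ee_rot: [-0.681, -3.066, -0.001]
force: [0.1, -0.0, 0.8]
width: 1.0
gripper_force: 0.0
```

Emit:
send_rows:
  increments:
    - [9.18, [0, 0, 0.5], [0, 0, 0.149]]
    - [9.18, [0, 0, 0.5], [0, 0, 0.149]]
    - [9.18, [0, 0, 0.5], [0, 0, 0.149]]
    - [9.18, [0, 0, 0.5], [0, 0, 0.149]]
    - [9.18, [0, 0, 0.5], [0, 0, 0.149]]

```text
clock: 2.6
position: [0.5421, -0.3034, 0.2011]
ee_rot: [-1.759, -2.602, 0.0]
force: [0.5, 0.2, 0.1]
width: 1.002
gripper_force: 0.0
```

Emit:
send_rows:
  increments:
    - [9.18, [0, 0, 0.5], [0, 0, 0.149]]
    - [9.18, [0, 0, 0.5], [0, 0, 0.149]]
    - [9.18, [0, 0, 0.5], [0, 0, 0.149]]
    - [9.18, [0, 0, 0.5], [0, 0, 0.149]]
    - [9.18, [0, 0, 0.5], [0, 0, 0.149]]

```text
clock: 3.1
position: [0.5422, -0.3033, 0.1762]
ee_rot: [-2.585, -1.784, 0.0]
force: [0.5, 0.1, -0.1]
width: 1.003
gripper_force: 0.0
```

```bash
python3 - <<'E'
from h import *
import json
o=arm.observe();p=arm.camera_params("wrist");im=arm.get_image("wrist")[:,:,::-1]
print(o["clock"],o["position"],o["ee_rot"],o["force"],o["joints"])
cv2.imwrite("pics/w1.png",im)
json.dump({k:np.array(v).tolist() for k,v in p.items()},open("w1.json","w"))
cv2.imwrite("pics/w1v.png",cv2.resize(im,(800,600),interpolation=2))
E
```

```text
3.1 [ 0.54224683 -0.30332551  0.17616842] [-2.58543317e+00 -1.78353554e+00  3.58923794e-04] [ 0.49771605  0.08277119 -0.13448515] [-0.1332957   0.59240142  0.87435048  1.6927765  -0.50205898  1.09745247
  0.53063059]
```

View pics/w1v.png

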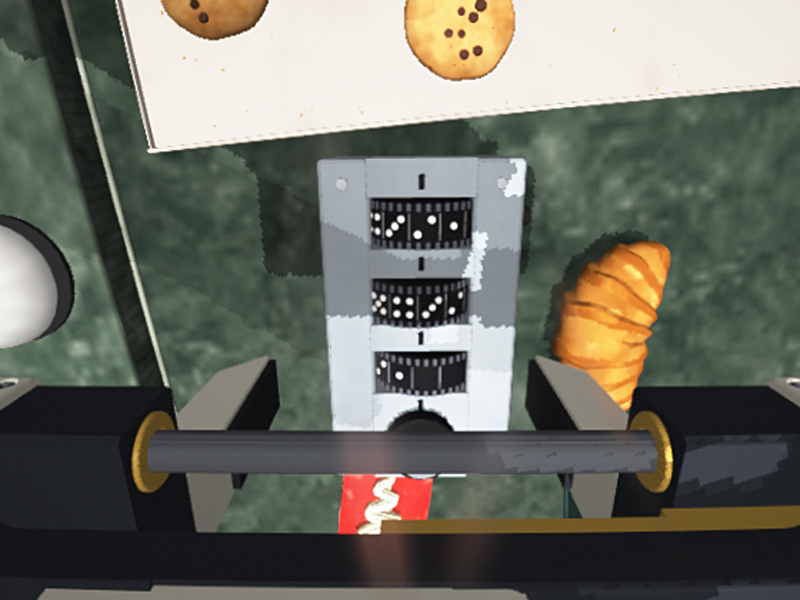

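The view looks from the box's left, with image right being the box's +x. The reading bars lie at column 421, the wheels at rows 223, 300 and 372, and the key at (420,430) partly behind the gripper. I enlarge the wheels to read the dots.

```bash
python3 - <<'E'
from h import *
im=cv2.imread("pics/w1.png")
c=im[108:300,215:375]
cv2.imwrite("pics/w1c.png",cv2.resize(c[15:175,35:120],None,fx=3.75*1.6,fy=3.75,interpolation=cv2.INTER_CUBIC)[:600,:800])
E
```

```text
(no output)
```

View pics/w1c.png

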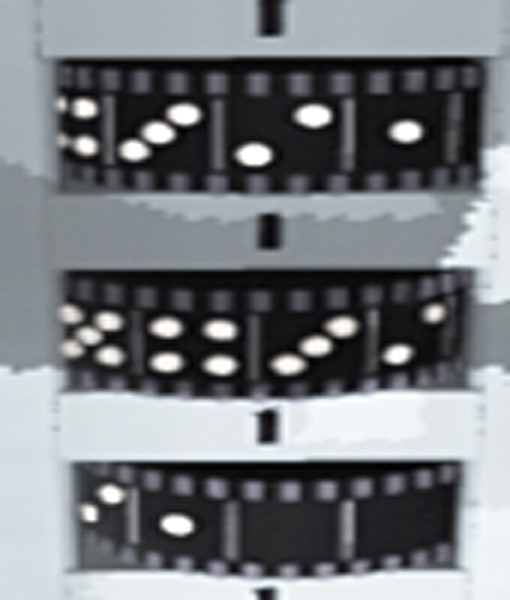

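Left wheel: the 2-dot cell spans columns 218–348 with the bar at 270, so it stands at digit 2 (about 1.03 rad). Middle: the bar lies inside the 3-dot cell (253–372) towards 4, so it hangs at about 1.68 rad. Right: an empty cell (231–346) lies at the bar, so digit 0 (about 0.05 rad).

```bash
python3 - <<'E'
from h import *
import json
p=json.load(open("w1.json"))
B=np.array([onz(p,(u/6+250,v/3.75+123),.078) for u,v in [(270,17),(269,231),(267,427),(266,595)]])
print(B.round(4),np.linalg.norm(np.diff(B,axis=0),axis=1))
d=B[0]-B[3];yaw=-np.arctan2(d[0],d[1]);print("yaw",np.degrees(yaw))
C=np.array([onz(p,np.array(q)*.7,.078) for q in [(319,159),(525,159)]]);print("left corners",C.round(4),np.linalg.norm(C[1]-C[0]))
ey=np.array([-np.sin(yaw),np.cos(yaw),0]);ex=np.array([np.cos(yaw),np.sin(yaw),0])
o1=B[1]-.042*ey;o2=B[2]+.002*ey;o3=C.mean(0)-.098*ey;print(o1,o2,o3)
o=(o1+o2)/2
pose=Ro.from_rotvec(arm.observe()["ee_rot"]).as_matrix();print("tool y yaw",np.degrees(np.arctan2(pose[1,1],pose[0,1])))
for n,y in zip("LMRK",(.064,.02,-.024,-.07)):
    w=o+y*ey;print(n,w.round(4), "box coords in tool delta",(pose.T@(w-arm.observe()["position"])).round(4))
E
```

```text
[[ 0.5744 -0.245   0.078 ]
 [ 0.5592 -0.286   0.078 ]
 [ 0.5438 -0.3275  0.078 ]
 [ 0.5293 -0.3666  0.078 ]] [0.04370003 0.04421653 0.04177412]
yaw -20.316231563247214
left corners [[ 0.529  -0.2153  0.078 ]
 [ 0.6284 -0.2529  0.078 ]] 0.1062669418339733
[ 0.54464933 -0.32540447  0.078     ] [ 0.54449538 -0.32557828  0.078     ] [ 0.5446869  -0.32596523  0.078     ]
tool y yaw -21.282699107726735
L [ 0.5668 -0.2655  0.078 ] box coords in tool delta [0.0436 0.0096 0.0971]
M [ 0.5515 -0.3067  0.078 ] box coords in tool delta [-0.0004  0.0104  0.0971]
R [ 0.5362 -0.348   0.078 ] box coords in tool delta [-0.0444  0.0111  0.0971]
K [ 0.5203 -0.3911  0.078 ] box coords in tool delta [-0.0904  0.0119  0.0971]
```

Emit:
send_rows:
  increments:
    - [0, [0, 0.4, 1.0], [0, 0, -0.017]]
    - [0, [0, 0.4, 1.0], [0, 0, 0]]
    - [0, [0, 0.4, 1.0], [0, 0, 0]]
    - [0, [0, 0.4, 1.0], [0, 0, 0]]
    - [0, [0, 0.35, 1.0], [0, 0, 0]]
  force: 20

```text
clock: 3.65
position: [0.561, -0.3103, 0.1257]
ee_rot: [-2.564, -1.814, -0.0]
force: [-1.0, 0.5, -0.4]
width: 0.616
gripper_force: 0.0
```

Emit:
send_rows:
  increments:
    - [0, [0, 0, 1.0], [0, 0, 0]]
    - [0, [0, 0, 1.0], [0, 0, 0]]
    - [0, [0, 0, 0.7], [0, 0, 0]]
    - [0, [0, 0, 0], [0, 0, 0]]
    - [0, [0, 0, 0], [0, 0, 0]]

```text
clock: 4.15
position: [0.5607, -0.3103, 0.0999]
ee_rot: [2.565, 1.813, -0.0]
force: [0.9, 0.0, 0.0]
width: 0.179
gripper_force: 0.0
```

```bash
cat >> h.py <<'E'
def st(view=None):
    o=arm.observe();T=Ro.from_rotvec(o["ee_rot"]).as_matrix();yaw=np.radians(-20.3)
    ex=np.array([np.cos(yaw),np.sin(yaw),0]);ey=np.array([-np.sin(yaw),np.cos(yaw),0]);O=np.array([.5446,-.3255,0])
    d=o["position"]-O
    print("t",o["clock"],"box mm",(np.array([d@ex,d@ey,d[2]])*1e3).round(2),"F box",np.round([o["force"]@ex,o["force"]@ey,o["force"][2]],2),"tq",o["ft_torque"].round(2),"w",round(float(o["width"]),3),"yyaw",np.degrees(np.arctan2(T[1,1],T[0,1])).round(2))
E
python3 - <<'E'
from h import *
st()
E
```

```text
t 4.15 box mm [ 9.86 19.83 99.85] F box [0.84 0.36 0.03] tq [-0.09  0.09  0.05] w 0.179 yyaw -19.49
```

Emit:
send_rows:
  increments:
    - [0, [0, 0, 0.3], [0, 0, 0]]
    - [0, [0, 0, 0.3], [0, 0, 0]]
    - [0, [0, 0, 0.2], [0, 0, 0]]
    - [0, [0, 0, 0], [0, 0, 0]]

```text
clock: 4.55
position: [0.5607, -0.31, 0.0914]
ee_rot: [-2.565, -1.813, 0.0]
force: [-1.5, -0.1, 0.6]
width: 0.007
gripper_force: 0.0
```

Emit:
send_rows:
  increments:
    - [0, [0, 0, 0.1], [0, 0, 0]]
    - [0, [0, 0, 0], [0, 0, 0]]

```text
clock: 4.75
position: [0.5607, -0.3102, 0.0907]
ee_rot: [-2.565, -1.813, -0.0]
force: [0.3, -0.4, 0.5]
width: 0.004
gripper_force: 0.0
```

Emit:
send_rows:
  increments:
    - [0, [0, 0, 0.1], [0, 0, 0]]
    - [0, [0, 0, 0], [0, 0, 0]]

```text
clock: 4.95
position: [0.5607, -0.3102, 0.0897]
ee_rot: [-2.565, -1.814, -0.0]
force: [-0.3, 0.8, -0.2]
width: 0.003
gripper_force: 0.0
```

Emit:
send_rows:
  increments:
    - [0, [0, 0, 0.1], [0, 0, 0]]
    - [0, [0, 0, 0], [0, 0, 0]]

```text
clock: 5.15
position: [0.5607, -0.3101, 0.0886]
ee_rot: [-2.565, -1.813, -0.0]
force: [0.1, -0.4, -1.6]
width: 0.004
gripper_force: 0.0
```

Emit:
send_rows:
  increments:
    - [0, [0, 0, 0.08], [0, 0, 0]]
    - [0, [0, 0, 0], [0, 0, 0]]

```text
clock: 5.35
position: [0.5608, -0.3102, 0.088]
ee_rot: [2.565, 1.813, 0.0]
force: [-0.5, 1.4, 1.7]
width: 0.005
gripper_force: 0.9
```

Emit:
send_rows:
  increments:
    - [0, [0, 0, 0.08], [0, 0, 0]]
    - [0, [0, 0, 0], [0, 0, 0]]

```text
clock: 5.55
position: [0.561, -0.3103, 0.0873]
ee_rot: [2.565, 1.813, 0.001]
force: [0.3, 0.4, 3.5]
width: 0.007
gripper_force: 1.8
```

Emit:
send_rows:
  increments:
    - [0, [0, 0, 0], [0, 0, 0]]

```text
clock: 5.65
position: [0.561, -0.3103, 0.0874]
ee_rot: [2.565, 1.813, 0.001]
force: [-0.2, 0.8, 3.1]
width: 0.009
gripper_force: 1.8
```

Emit:
send_rows:
  increments:
    - [0, [0, 0, 0.06], [0, 0, 0]]
    - [0, [0, 0, 0], [0, 0, 0]]

```text
clock: 5.85
position: [0.5613, -0.3104, 0.0868]
ee_rot: [2.564, 1.813, 0.001]
force: [0.7, -0.7, 5.0]
width: 0.006
gripper_force: 2.6
```

Emit:
send_rows:
  increments:
    - [0, [0, -0.1, 0], [0, 0, 0]]
    - [0, [0, -0.15, 0], [0, 0, 0]]
    - [0, [0, -0.15, 0], [0, 0, 0]]
    - [0, [0, 0, 0], [0, 0, 0]]

```text
clock: 6.25
position: [0.5573, -0.3089, 0.087]
ee_rot: [2.565, 1.813, 0.001]
force: [0.5, 0.5, 6.1]
width: 0.006
gripper_force: 3.2
```

Emit:
send_rows:
  increments:
    - [0, [0, -0.15, 0], [0, 0, 0]]
    - [0, [0, -0.15, 0], [0, 0, 0]]
    - [0, [0, -0.15, 0], [0, 0, 0]]
    - [0, [0, -0.05, 0], [0, 0, 0]]

```text
clock: 6.65
position: [0.5528, -0.3073, 0.087]
ee_rot: [2.564, 1.813, 0.001]
force: [0.2, 0.2, 7.6]
width: 0.004
gripper_force: 3.3
```

```bash
python3 - <<'E'
from h import *
st()
im=arm.get_image("wrist")[:,:,::-1];cv2.imwrite("pics/w2.png",im)
cv2.imwrite("pics/w2v.png",cv2.resize(im,(800,600),interpolation=2))
E
```

```text
t 6.65 box mm [ 1.34 19.9  87.01] F box [0.18 0.24 7.64] tq [ 0.06 -0.13  0.03] w 0.004 yyaw -19.48
```

View pics/w2v.png

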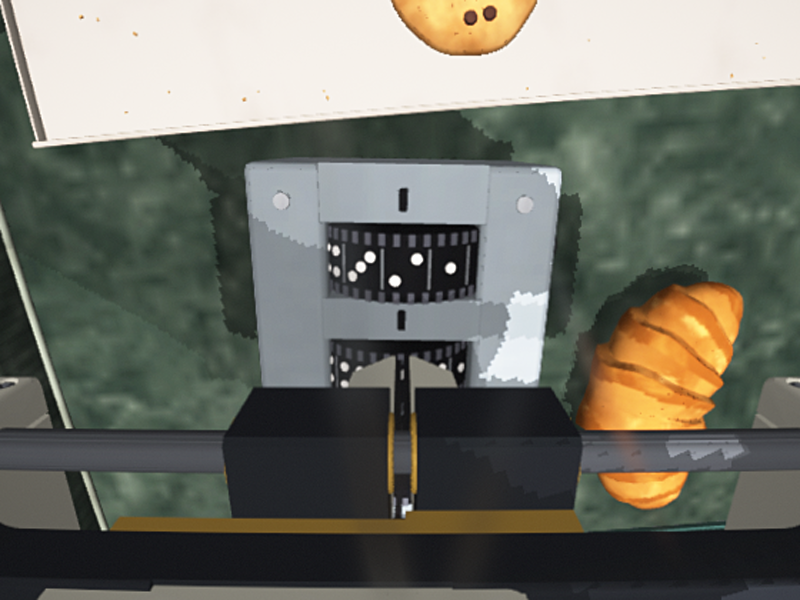

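The fingertips sit on the middle wheel at (403,360), and the left wheel is undisturbed at digit 2. I carry on with the stroke.

Emit:
send_rows:
  increments:
    - [0, [0, -0.15, -0.02], [0, 0, 0]]
    - [0, [0, -0.15, 0], [0, 0, 0]]
    - [0, [0, -0.15, 0], [0, 0, 0]]
    - [0, [0, -0.05, 0], [0, 0, 0]]

```text
clock: 7.1
position: [0.548, -0.3055, 0.087]
ee_rot: [2.565, 1.813, 0.001]
force: [1.1, 1.6, 4.8]
width: 0.007
gripper_force: 2.6
```

Emit:
send_rows:
  increments:
    - [0, [0, -0.15, 0], [0, 0, 0]]
    - [0, [0, -0.15, 0], [0, 0, 0]]
    - [0, [0, -0.15, 0], [0, 0, 0]]
    - [0, [0, -0.05, 0], [0, 0, 0]]

```text
clock: 7.5
position: [0.5424, -0.3035, 0.0866]
ee_rot: [-2.565, -1.813, 0.0]
force: [-0.6, 1.9, 3.1]
width: 0.002
gripper_force: 2.0
```

Emit:
send_rows:
  increments:
    - [0, [0, 0, -0.5], [0, 0, 0]]
    - [0, [0, 0, -0.7], [0, 0, 0]]
    - [0, [-2.2, 0, 0], [0, 0, 0]]
    - [0, [-2.2, 0, 0], [0, 0, 0]]
    - [0, [0, 0, 0], [0, 0, 0]]

```text
clock: 8.0
position: [0.5264, -0.3492, 0.0997]
ee_rot: [2.567, 1.807, -0.003]
force: [0.4, -0.4, 0.6]
width: 0.005
gripper_force: 0.0
```

```bash
cat >> h.py <<'E'
def look(n):
    import json
    st();p=arm.camera_params("wrist");im=arm.get_image("wrist")[:,:,::-1].copy();cv2.imwrite(f"pics/{n}.png",im)
    json.dump({k:np.array(v).tolist() for k,v in p.items()},open(n+".json","w"))
    yaw=np.radians(-20.3);ex=np.array([np.cos(yaw),np.sin(yaw),0]);ey=np.array([-np.sin(yaw),np.cos(yaw),0]);O=np.array([.5446,-.3255,0])
    g=cv2.cvtColor(im,cv2.COLOR_BGR2GRAY)
    for w,y in zip("LMR",(.064,.02,-.024)):
        # white dots on the wheel: ray meets rim cylinder (axis along ey at z .055, r .032), angle from crown
        q=[];m=(g>150).astype(np.uint8);k,l,s,c=cv2.connectedComponentsWithStats(m)
        for i in range(1,k):
            if not 4<=s[i,4]<=150: continue
            C,d=ray(p,c[i]);a=d@ex,d[2];b=(C-O)@ex,C[2]-.055
            A,B,D=a[0]**2+a[1]**2,2*(a[0]*b[0]+a[1]*b[1]),b[0]**2+b[1]**2-.032**2
            if B*B<4*A*D: continue
            X=C+d*(-B-np.sqrt(B*B-4*A*D))/2/A
            if abs((X-O)@ey-y)<.010 and X[2]>.07: q.append((round(float(np.arctan2((X-O)@ex,X[2]-.055)),2),round(float((X-O)@ey-y)*1e3,1),int(s[i,4])))
        print(w,sorted(q))
E
python3 - <<'E'
from h import *
look("w3")
E
```

```text
t 8.0 box mm [ -8.88 -28.59  99.75] F box [ 0.52 -0.26  0.61] tq [-0.15  0.08  0.01] w 0.005 yyaw -19.73
L [(-1.01, -3.3, 8), (-1.01, 4.2, 9), (-0.85, -3.4, 30), (-0.84, 4.3, 32), (-0.58, -3.3, 45), (-0.47, 0.5, 52), (-0.35, 4.3, 57), (-0.08, -3.4, 59), (0.15, 4.4, 60), (0.3, 6.7, 6), (0.56, 0.5, 50), (0.83, 1.5, 28)]
M [(-1.06, -4.3, 12), (-1.05, 3.1, 13), (-0.75, -4.0, 35), (-0.62, 0.0, 40), (-0.5, 3.9, 44), (-0.21, -3.5, 45), (0.01, 4.3, 46), (0.38, 0.7, 38)]
R [(-0.91, -0.5, 11), (-0.75, 6.1, 17), (-0.41, 1.5, 29)]
```

Emit:
send_rows:
  increments:
    - [0, [0, 0, 0.4], [0, 0, 0]]
    - [0, [0, 0, 0.4], [0, 0, 0]]
    - [0, [0, 0, 0], [0, 0, 0]]

```text
clock: 8.35
position: [0.5283, -0.344, 0.0898]
ee_rot: [-2.563, -1.814, 0.0]
force: [0.5, 0.2, 0.3]
width: 0.004
gripper_force: 0.0
```

```bash
python3 -c "
from h import *
st()"
```

```text
t 8.35 box mm [ -8.84 -23.03  89.82] F box [0.39 0.32 0.25] tq [-0.07  0.07 -0.03] w 0.004 yyaw -19.41
```

Emit:
send_rows:
  increments:
    - [0, [0, 0, 0.1], [0, 0, 0]]
    - [0, [0, 0, 0], [0, 0, 0]]

```text
clock: 8.55
position: [0.5283, -0.3449, 0.0896]
ee_rot: [-2.565, -1.814, 0.0]
force: [0.4, 0.6, 0.4]
width: 0.008
gripper_force: 0.0
```

Emit:
send_rows:
  increments:
    - [0, [0, 0, 0.1], [0, 0, 0]]
    - [0, [0, 0, 0], [0, 0, 0]]

```text
clock: 8.75
position: [0.5282, -0.3453, 0.0887]
ee_rot: [-2.565, -1.814, -0.0]
force: [-0.3, 0.8, -0.2]
width: 0.002
gripper_force: 0.0
```

Emit:
send_rows:
  increments:
    - [0, [0, 0, 0.1], [0, 0, 0]]
    - [0, [0, 0, 0], [0, 0, 0]]

```text
clock: 8.95
position: [0.5281, -0.3453, 0.0876]
ee_rot: [-2.565, -1.813, 0.0]
force: [-0.2, -0.5, -0.1]
width: 0.007
gripper_force: 0.0
```

Emit:
send_rows:
  increments:
    - [0, [0, 0, 0.08], [0, 0, 0]]
    - [0, [0, 0, 0], [0, 0, 0]]

```text
clock: 9.15
position: [0.5281, -0.3453, 0.0868]
ee_rot: [-2.565, -1.813, 0.0]
force: [0.6, 0.8, -0.1]
width: 0.006
gripper_force: 0.0
```

Emit:
send_rows:
  increments:
    - [0, [0, 0, 0.1], [0, 0, 0]]
    - [0, [0, 0, 0], [0, 0, 0]]

```text
clock: 9.35
position: [0.5281, -0.3453, 0.0858]
ee_rot: [-2.565, -1.813, 0.0]
force: [0.2, 0.1, 0.8]
width: 0.003
gripper_force: 0.0
```

Emit:
send_rows:
  increments:
    - [0, [0, 0, 0.08], [0, 0, 0]]
    - [0, [0, 0, 0], [0, 0, 0]]

```text
clock: 9.55
position: [0.5282, -0.3453, 0.0851]
ee_rot: [2.565, 1.813, 0.0]
force: [-0.5, -0.2, 0.2]
width: 0.007
gripper_force: 0.1
```

Emit:
send_rows:
  increments:
    - [0, [0, 0, 0.08], [0, 0, 0]]
    - [0, [0, 0, 0], [0, 0, 0]]

```text
clock: 9.75
position: [0.5282, -0.3454, 0.0844]
ee_rot: [2.565, 1.813, 0.0]
force: [0.3, 0.4, 2.8]
width: 0.004
gripper_force: 1.3
```

Emit:
send_rows:
  increments:
    - [0, [0, 0, 0.06], [0, 0, 0]]
    - [0, [0, 0, 0], [0, 0, 0]]

```text
clock: 9.95
position: [0.5282, -0.3454, 0.0839]
ee_rot: [2.565, 1.813, 0.0]
force: [-0.6, 0.3, 3.8]
width: 0.002
gripper_force: 2.1
```

Emit:
send_rows:
  increments:
    - [0, [0, 0, 0.05], [0, 0, 0]]
    - [0, [0, 0.1, 0], [0, 0, 0]]
    - [0, [0, 0.15, 0], [0, 0, 0]]
    - [0, [0, 0.15, 0], [0, 0, 0]]
    - [0, [0, 0.1, 0], [0, 0, 0]]

```text
clock: 10.45
position: [0.533, -0.3472, 0.0836]
ee_rot: [2.565, 1.813, 0.0]
force: [-0.6, 1.3, 7.3]
width: -0.001
gripper_force: 3.5
```

Emit:
send_rows:
  increments:
    - [0, [0, 0.15, 0], [0, 0, 0]]
    - [0, [0, 0.15, 0], [0, 0, 0]]
    - [0, [0, 0.1, 0], [0, 0, 0]]

```text
clock: 10.75
position: [0.5375, -0.3488, 0.0838]
ee_rot: [2.564, 1.813, 0.001]
force: [1.6, 0.3, 6.0]
width: 0.007
gripper_force: 3.0
```

Emit:
send_rows:
  increments:
    - [0, [0, 0.15, 0], [0, 0, 0]]
    - [0, [0, 0.15, 0], [0, 0, 0]]
    - [0, [0, 0.15, 0], [0, 0, 0]]

```text
clock: 11.05
position: [0.5417, -0.3504, 0.0838]
ee_rot: [2.564, 1.813, 0.001]
force: [0.5, -0.2, 4.7]
width: 0.003
gripper_force: 2.5
```

Emit:
send_rows:
  increments:
    - [0, [0, 0.15, 0], [0, 0, 0]]
    - [0, [0, 0.15, 0], [0, 0, 0]]
    - [0, [0, 0.1, 0], [0, 0, 0]]

```text
clock: 11.35
position: [0.5449, -0.3515, 0.0835]
ee_rot: [2.565, 1.813, 0.0]
force: [-0.4, -0.5, 3.4]
width: 0.006
gripper_force: 2.2
```

Emit:
send_rows:
  increments:
    - [0, [0, 0, -0.3], [0, 0, 0]]
    - [0, [0, -0.6, -0.2], [0, 0, 0]]
    - [0, [0, -0.8, 0], [0, 0, 0]]
    - [0, [0, -0.5, 0], [0, 0, 0]]
    - [0, [0, 0, 0], [0, 0, 0]]

```text
clock: 11.85
position: [0.5256, -0.3444, 0.0881]
ee_rot: [-2.565, -1.812, -0.0]
force: [-0.3, 0.3, -0.2]
width: 0.006
gripper_force: 0.0
```

Emit:
send_rows:
  increments:
    - [0, [0, 0, 0.2], [0, 0, 0]]
    - [0, [0, 0, 0.2], [0, 0, 0]]
    - [0, [0, 0, 0.08], [0, 0, 0]]
    - [0, [0, 0, 0], [0, 0, 0]]

```text
clock: 12.25
position: [0.527, -0.3448, 0.0833]
ee_rot: [-2.565, -1.814, -0.0]
force: [0.1, 0.1, 2.9]
width: 0.004
gripper_force: 1.0
```

```bash
python3 -c "
from h import *
st()"
```

```text
t 12.25 box mm [ -9.84 -24.25  83.33] F box [0.03 0.12 2.88] tq [0.05 0.1  0.05] w 0.004 yyaw -19.48
```

Emit:
send_rows:
  increments:
    - [0, [0, 0, 0.07], [0, 0, 0]]
    - [0, [0, 0, 0.04], [0, 0, 0]]
    - [0, [0, 0.1, 0], [0, 0, 0]]
    - [0, [0, 0.15, 0], [0, 0, 0]]
    - [0, [0, 0.15, 0], [0, 0, 0]]

```text
clock: 12.75
position: [0.5304, -0.3461, 0.0825]
ee_rot: [-2.565, -1.813, -0.0]
force: [-0.9, 1.4, 6.7]
width: 0.005
gripper_force: 3.4
```

Emit:
send_rows:
  increments:
    - [0, [0, 0.15, 0], [0, 0, 0]]
    - [0, [0, 0.15, 0], [0, 0, 0]]
    - [0, [0, 0.15, 0], [0, 0, 0]]

```text
clock: 13.05
position: [0.5355, -0.348, 0.0829]
ee_rot: [2.564, 1.813, 0.001]
force: [1.1, 0.9, 5.9]
width: 0.008
gripper_force: 3.2
```

Emit:
send_rows:
  increments:
    - [0, [0, 0.15, 0.02], [0, 0, 0]]
    - [0, [0, 0.15, 0], [0, 0, 0]]
    - [0, [0, 0.15, 0], [0, 0, 0]]

```text
clock: 13.35
position: [0.5401, -0.3497, 0.0829]
ee_rot: [2.563, 1.813, 0.001]
force: [1.0, 0.5, 6.4]
width: 0.005
gripper_force: 3.1
```

Emit:
send_rows:
  increments:
    - [0, [0, 0.15, 0.02], [0, 0, 0]]
    - [0, [0, 0.15, 0], [0, 0, 0]]
    - [0, [0, 0.15, 0], [0, 0, 0]]

```text
clock: 13.65
position: [0.5438, -0.3511, 0.0825]
ee_rot: [2.564, 1.813, 0.001]
force: [-0.4, 1.4, 6.1]
width: -0.0
gripper_force: 3.0
```

Emit:
send_rows:
  increments:
    - [0, [0, 0, -0.5], [0, 0, 0]]
    - [0, [0, -0.3, -1.2], [0, 0, 0]]
    - [0, [-2.2, -0.4, -1.2], [0, 0, 0]]
    - [0, [-2.2, -0.3, 0], [0, 0, 0]]
    - [0, [0, 0, 0], [0, 0, 0]]

```text
clock: 14.15
position: [0.5166, -0.3926, 0.1126]
ee_rot: [2.568, 1.806, -0.003]
force: [-0.2, -0.3, -0.7]
width: 0.005
gripper_force: 0.0
```

```bash
python3 -c "
from h import *
look('w4')"
```

```text
t 14.15 box mm [ -3.01 -72.62 112.58] F box [-0.04 -0.36 -0.73] tq [-0.08  0.11 -0.02] w 0.005 yyaw -19.75
L [(-1.01, -3.2, 10), (-0.85, -3.5, 27), (-0.71, -4.8, 9), (-0.59, -4.3, 13), (-0.55, -9.2, 23), (-0.39, -9.1, 27), (-0.23, -9.0, 35), (-0.22, -5.4, 5), (-0.06, -9.1, 36), (0.09, -9.1, 36), (0.25, -8.8, 31), (0.29, -5.2, 6), (0.41, -9.0, 32), (0.58, -9.0, 20), (0.76, -9.1, 17), (0.82, -3.8, 8)]
M [(-0.76, -3.3, 39), (-0.63, 0.5, 45), (-0.5, 4.2, 47), (-0.35, 0.3, 27), (-0.22, -3.5, 50), (0.01, 4.1, 54), (0.38, 0.3, 46), (0.55, 9.8, 12)]
R [(-0.86, -2.7, 24), (-0.86, 4.8, 25), (-0.6, -2.7, 29), (-0.49, 1.0, 36), (-0.38, 4.7, 41), (-0.24, -0.4, 17), (-0.11, -2.8, 43), (0.11, 4.7, 46), (0.49, 1.0, 36)]
```

Emit:
send_rows:
  increments:
    - [0, [1.5, -0.3, 0.5], [0, 0, 0]]
    - [0, [1.7, -0.3, 0.8], [0, 0, 0]]
    - [0, [1.2, -0.2, 0.8], [0, 0, 0]]
    - [0, [0, 0, 0.3], [0, 0, 0]]
    - [0, [0, 0, 0], [0, 0, 0]]

```text
clock: 14.7
position: [0.5264, -0.3433, 0.0861]
ee_rot: [-2.563, -1.815, 0.001]
force: [0.2, -0.6, -0.1]
width: 0.007
gripper_force: 0.0
```

```bash
python3 -c "
from h import *
st()"
```

```text
t 14.7 box mm [-10.86 -23.03  86.06] F box [ 0.42 -0.49 -0.07] tq [-0.15  0.04 -0.06] w 0.007 yyaw -19.38
```

Emit:
send_rows:
  increments:
    - [0, [0, 0, 0.15], [0, 0, 0]]
    - [0, [0, 0, 0.08], [0, 0, 0]]
    - [0, [0, 0, 0], [0, 0, 0]]

```text
clock: 15.0
position: [0.526, -0.3454, 0.0847]
ee_rot: [2.566, 1.812, -0.0]
force: [0.4, -0.0, 0.1]
width: 0.006
gripper_force: 0.0
```

Emit:
send_rows:
  increments:
    - [0, [0, 0, 0.08], [0, 0, 0]]
    - [0, [0, 0, 0], [0, 0, 0]]

```text
clock: 15.2
position: [0.5262, -0.3449, 0.0838]
ee_rot: [2.566, 1.813, 0.0]
force: [-0.0, -0.2, -0.1]
width: 0.003
gripper_force: 0.0
```

Emit:
send_rows:
  increments:
    - [0, [0, 0, 0.08], [0, 0, 0]]
    - [0, [0, 0, 0], [0, 0, 0]]

```text
clock: 15.4
position: [0.5263, -0.3449, 0.0831]
ee_rot: [2.565, 1.813, 0.0]
force: [-0.5, 0.1, 2.4]
width: 0.008
gripper_force: 0.8
```

Emit:
send_rows:
  increments:
    - [0, [0, 0, 0.06], [0, 0, 0]]
    - [0, [0, 0, 0], [0, 0, 0]]

```text
clock: 15.6
position: [0.5263, -0.3449, 0.0826]
ee_rot: [2.565, 1.813, 0.0]
force: [-0.8, 0.2, 3.1]
width: 0.004
gripper_force: 1.5
```

Emit:
send_rows:
  increments:
    - [0, [0, 0, 0.05], [0, 0, 0]]
    - [0, [0, 0, 0.04], [0, 0, 0]]
    - [0, [0, 0.1, 0], [0, 0, 0]]
    - [0, [0, 0.15, 0], [0, 0, 0]]
    - [0, [0, 0.15, 0], [0, 0, 0]]

```text
clock: 16.1
position: [0.5289, -0.3459, 0.0815]
ee_rot: [-2.565, -1.812, 0.001]
force: [-2.5, 1.6, 7.8]
width: 0.003
gripper_force: 4.4
```

Emit:
send_rows:
  increments:
    - [0, [0, 0.15, 0], [0, 0, 0]]
    - [0, [0, 0.15, 0], [0, 0, 0]]
    - [0, [0, 0.15, 0], [0, 0, 0]]

```text
clock: 16.4
position: [0.5349, -0.348, 0.0822]
ee_rot: [2.564, 1.813, 0.001]
force: [-0.0, -0.6, 9.0]
width: 0.005
gripper_force: 4.0
```

Emit:
send_rows:
  increments:
    - [0, [0, 0.1, -0.03], [0, 0, 0]]
    - [0, [0, 0.15, 0], [0, 0, 0]]
    - [0, [0, 0.15, 0], [0, 0, 0]]

```text
clock: 16.7
position: [0.5389, -0.3495, 0.0826]
ee_rot: [2.564, 1.812, 0.001]
force: [-0.1, -1.3, 6.9]
width: 0.002
gripper_force: 3.6
```

Emit:
send_rows:
  increments:
    - [0, [0, 0.15, 0], [0, 0, 0]]
    - [0, [0, 0.15, 0], [0, 0, 0]]
    - [0, [0, 0.1, 0], [0, 0, 0]]

```text
clock: 17.0
position: [0.5422, -0.3507, 0.0824]
ee_rot: [2.564, 1.813, 0.001]
force: [-1.6, 0.1, 6.8]
width: 0.003
gripper_force: 3.5
```

Emit:
send_rows:
  increments:
    - [0, [0, 0, -0.5], [0, 0, 0]]
    - [0, [0, 0, -1.2], [0, 0, 0]]
    - [0, [-2.2, 0, -1.2], [0, 0, 0]]
    - [0, [-2.2, 0, 0], [0, 0, 0]]
    - [0, [0, 0, 0], [0, 0, 0]]

```text
clock: 17.5
position: [0.5253, -0.3952, 0.1123]
ee_rot: [2.567, 1.807, -0.002]
force: [-1.2, -0.5, 0.8]
width: 0.009
gripper_force: 0.0
```

```bash
python3 -c "
from h import *
look('w5')"
```

```text
t 17.5 box mm [  6.08 -72.02 112.29] F box [-0.93 -0.84  0.85] tq [-0.1   0.15  0.01] w 0.009 yyaw -19.71
L [(-1.01, -3.2, 14), (-0.85, -3.2, 28), (-0.59, -4.0, 17), (-0.23, -8.8, 36), (-0.22, -5.3, 8), (-0.07, -9.1, 36), (0.09, -9.1, 44), (0.25, -8.9, 36), (0.28, -5.0, 8), (0.41, -8.8, 27), (0.58, -8.9, 25), (0.74, -8.7, 20), (0.8, -4.0, 14)]
M [(-0.94, -5.4, 4), (-0.76, -3.3, 37), (-0.63, 0.5, 44), (-0.51, 4.3, 48), (-0.36, 4.7, 11), (-0.22, -3.5, 52), (0.01, 4.1, 56), (0.15, 0.3, 27), (0.39, 0.2, 47)]
R [(-0.94, -3.1, 22), (-0.94, 4.5, 26), (-0.65, -2.9, 28), (-0.65, 4.6, 35), (-0.43, -2.9, 38), (-0.42, 4.6, 43), (-0.29, 5.7, 7), (-0.15, -2.9, 42), (-0.04, 0.9, 43), (0.08, 4.6, 44), (0.22, 1.2, 22), (0.34, -2.7, 39), (0.56, 4.8, 34), (0.89, 1.4, 24)]
```

Right wheel now shows three dots centred at the crown (about 1.46 rad). Next is the middle wheel, one more digit down.

Emit:
send_rows:
  increments:
    - [0, [2.0, 0.2, 0], [0, 0, 0]]
    - [0, [2.5, 0.3, 0], [0, 0, 0]]
    - [0, [2.5, 0, 0.5], [0, 0, 0]]
    - [0, [1.8, 0, 0.9], [0, 0, 0]]
    - [0, [0, 0, 0.6], [0, 0, 0]]

```text
clock: 18.05
position: [0.5629, -0.3057, 0.0895]
ee_rot: [-2.558, -1.819, -0.002]
force: [-0.2, 0.1, 0.2]
width: 0.006
gripper_force: 0.0
```

Emit:
send_rows:
  increments:
    - [0, [0, 0, 0.2], [0, 0, 0]]
    - [0, [0, 0, 0], [0, 0, 0]]

```text
clock: 18.25
position: [0.5603, -0.3115, 0.0885]
ee_rot: [-2.567, -1.812, 0.002]
force: [-0.4, -0.3, 0.2]
width: 0.006
gripper_force: 0.0
```

```bash
python3 -c "
from h import *
st()"
```

```text
t 18.25 box mm [ 9.85 18.6  88.54] F box [-0.22 -0.44  0.18] tq [-0.03  0.05  0.03] w 0.006 yyaw -19.57
```

Emit:
send_rows:
  increments:
    - [0, [0.05, 0, 0.1], [0, 0, 0]]
    - [0, [0, 0, 0], [0, 0, 0]]

```text
clock: 18.45
position: [0.561, -0.3109, 0.088]
ee_rot: [2.566, 1.811, -0.0]
force: [-1.2, 0.5, 0.4]
width: 0.008
gripper_force: 0.0
```

Emit:
send_rows:
  increments:
    - [0, [0, 0, 0.08], [0, 0, 0]]
    - [0, [0, 0, 0], [0, 0, 0]]

```text
clock: 18.65
position: [0.5613, -0.3102, 0.0871]
ee_rot: [2.566, 1.813, 0.0]
force: [0.0, -0.2, -0.3]
width: 0.007
gripper_force: 0.0
```

Emit:
send_rows:
  increments:
    - [0, [0, 0, 0.08], [0, 0, 0]]
    - [0, [0, 0, 0], [0, 0, 0]]

```text
clock: 18.85
position: [0.5614, -0.3099, 0.0862]
ee_rot: [-2.565, -1.813, -0.0]
force: [0.4, -1.0, 0.5]
width: 0.005
gripper_force: 0.0
```

Emit:
send_rows:
  increments:
    - [0, [0, 0, 0.08], [0, 0, 0]]
    - [0, [0, 0, 0], [0, 0, 0]]

```text
clock: 19.05
position: [0.5615, -0.3099, 0.0855]
ee_rot: [2.565, 1.813, 0.0]
force: [-0.9, 0.7, 2.9]
width: 0.006
gripper_force: 0.9
```

Emit:
send_rows:
  increments:
    - [0, [0, 0, 0.07], [0, 0, 0]]
    - [0, [0, 0, 0.05], [0, 0, 0]]
    - [0, [0, -0.1, 0], [0, 0, 0]]
    - [0, [0, -0.15, 0], [0, 0, 0]]
    - [0, [0, -0.1, 0], [0, 0, 0]]

```text
clock: 19.55
position: [0.5588, -0.309, 0.0847]
ee_rot: [2.564, 1.813, 0.001]
force: [2.0, -0.1, 5.5]
width: 0.002
gripper_force: 3.0
```

Emit:
send_rows:
  increments:
    - [0, [0, -0.15, 0], [0, 0, 0]]
    - [0, [0, -0.15, 0], [0, 0, 0]]
    - [0, [0, -0.15, 0], [0, 0, 0]]

```text
clock: 19.85
position: [0.5542, -0.3073, 0.0847]
ee_rot: [2.565, 1.813, 0.001]
force: [1.1, 0.8, 6.5]
width: 0.009
gripper_force: 3.3
```

Emit:
send_rows:
  increments:
    - [0, [0, -0.15, 0], [0, 0, 0]]
    - [0, [0, -0.15, 0], [0, 0, 0]]
    - [0, [0, -0.15, 0], [0, 0, 0]]

```text
clock: 20.15
position: [0.5494, -0.3055, 0.0845]
ee_rot: [-2.565, -1.813, -0.0]
force: [-0.9, 2.4, 6.8]
width: 0.009
gripper_force: 3.1
```

Emit:
send_rows:
  increments:
    - [0, [0, -0.15, 0.02], [0, 0, 0]]
    - [0, [0, -0.15, 0], [0, 0, 0]]
    - [0, [0, -0.1, 0], [0, 0, 0]]

```text
clock: 20.45
position: [0.5464, -0.3044, 0.0845]
ee_rot: [2.564, 1.813, 0.002]
force: [3.7, -0.4, 4.9]
width: 0.007
gripper_force: 2.6
```

Emit:
send_rows:
  increments:
    - [0, [0, 0, -0.5], [0, 0, 0]]
    - [0, [0, 0, -1.0], [0, 0, 0]]
    - [0, [-2.2, -0.2, 0], [0, 0, 0]]
    - [0, [-2.2, -0.2, 0], [0, 0, 0]]
    - [0, [0, 0, 0], [0, 0, 0]]

```text
clock: 20.95
position: [0.5249, -0.3481, 0.1]
ee_rot: [2.568, 1.807, -0.003]
force: [-1.3, -0.9, -0.1]
width: 0.005
gripper_force: 0.0
```

```bash
python3 -c "
from h import *
look('w6')"
```

```text
t 20.95 box mm [-10.61 -28.03 100.02] F box [-0.92 -1.28 -0.07] tq [-0.13  0.06 -0.02] w 0.005 yyaw -19.75
L [(-1.0, -3.3, 8), (-1.0, 4.5, 6), (-0.84, -3.4, 31), (-0.84, 4.3, 30), (-0.58, -3.4, 43), (-0.47, 0.5, 49), (-0.35, 4.3, 53), (-0.08, -3.4, 57), (0.15, 4.3, 58), (0.29, 6.7, 8), (0.57, 0.5, 51), (0.83, -2.1, 12), (0.83, 4.0, 15)]
M [(-1.0, 3.9, 8), (-0.73, -3.6, 37), (-0.49, 4.3, 42), (-0.09, 0.7, 51)]
R [(-0.94, -2.7, 18), (-0.93, 4.9, 16), (-0.67, -2.1, 20), (-0.66, 5.2, 26), (-0.44, 5.2, 30), (-0.04, 1.7, 34), (0.06, 5.4, 35), (0.33, -1.6, 30), (0.54, 5.9, 27), (0.86, 3.1, 19)]
```

Middle wheel shows one dot just before the crown; consecutive readings of 0.90 and 0.41 differ by exactly one click, so it is at digit 1. Now the left wheel, up two digits.

Emit:
send_rows:
  increments:
    - [0, [2.0, 0, 0], [0, 0, 0]]
    - [0, [2.5, 0, 0], [0, 0, 0]]
    - [0, [2.5, 0, 0], [0, 0, 0]]
    - [0, [1.9, 0, 0], [0, 0, 0]]
    - [0, [0, 0, 0.4], [0, 0, 0]]

```text
clock: 21.5
position: [0.5591, -0.256, 0.0949]
ee_rot: [-2.559, -1.82, -0.003]
force: [0.8, -0.3, 1.1]
width: 0.006
gripper_force: 0.0
```

Emit:
send_rows:
  increments:
    - [0, [0, 0, 0.4], [0, 0, 0]]
    - [0, [0, 0, 0], [0, 0, 0]]

```text
clock: 21.7
position: [0.5563, -0.261, 0.0905]
ee_rot: [-2.565, -1.812, 0.002]
force: [-0.6, -0.1, 1.0]
width: 0.005
gripper_force: 0.0
```

```bash
python3 -c "
from h import *
st()"
```

```text
t 21.7 box mm [-11.39  64.52  90.51] F box [-0.51 -0.29  0.96] tq [-0.11  0.11  0.01] w 0.005 yyaw -19.53
```

Emit:
send_rows:
  increments:
    - [0, [0, 0.1, 0.1], [0, 0, 0]]
    - [0, [0, 0, 0], [0, 0, 0]]

```text
clock: 21.9
position: [0.5577, -0.2619, 0.0901]
ee_rot: [2.566, 1.812, -0.0]
force: [-0.3, 0.3, 0.4]
width: 0.003
gripper_force: 0.0
```

Emit:
send_rows:
  increments:
    - [0, [0, 0, 0.08], [0, 0, 0]]
    - [0, [0, 0, 0], [0, 0, 0]]

```text
clock: 22.1
position: [0.5579, -0.2613, 0.0892]
ee_rot: [2.566, 1.813, 0.0]
force: [0.3, -0.6, -0.2]
width: 0.005
gripper_force: 0.0
```

Emit:
send_rows:
  increments:
    - [0, [0, 0, 0.1], [0, 0, 0]]
    - [0, [0, 0, 0], [0, 0, 0]]

```text
clock: 22.3
position: [0.558, -0.2612, 0.0884]
ee_rot: [2.565, 1.813, 0.0]
force: [-0.6, 0.3, 2.8]
width: 0.007
gripper_force: 1.4
```

Emit:
send_rows:
  increments:
    - [0, [0, 0, 0.08], [0, 0, 0]]
    - [0, [0, 0, 0], [0, 0, 0]]

```text
clock: 22.5
position: [0.5581, -0.2612, 0.0877]
ee_rot: [2.565, 1.813, 0.0]
force: [-0.8, -0.5, 3.2]
width: 0.006
gripper_force: 2.5
```

Emit:
send_rows:
  increments:
    - [0, [0, 0, 0.04], [0, 0, 0]]
    - [0, [0, 0.1, 0], [0, 0, 0]]
    - [0, [0, 0.15, 0], [0, 0, 0]]
    - [0, [0, 0.15, 0], [0, 0, 0]]

```text
clock: 22.9
position: [0.5615, -0.2625, 0.0874]
ee_rot: [-2.566, -1.813, 0.0]
force: [-2.4, 0.7, 8.0]
width: 0.004
gripper_force: 4.0
```

Emit:
send_rows:
  increments:
    - [0, [0, 0.15, 0], [0, 0, 0]]
    - [0, [0, 0.15, 0], [0, 0, 0]]
    - [0, [0, 0.15, 0], [0, 0, 0]]

```text
clock: 23.2
position: [0.5667, -0.2644, 0.0878]
ee_rot: [2.564, 1.812, 0.001]
force: [-0.7, -0.7, 7.8]
width: 0.002
gripper_force: 3.6
```

Emit:
send_rows:
  increments:
    - [0, [0, 0.15, 0], [0, 0, 0]]
    - [0, [0, 0.15, 0], [0, 0, 0]]
    - [0, [0, 0.15, 0], [0, 0, 0]]

```text
clock: 23.5
position: [0.5713, -0.2661, 0.0878]
ee_rot: [2.563, 1.812, 0.001]
force: [0.5, -0.6, 6.7]
width: 0.005
gripper_force: 3.1
```

Emit:
send_rows:
  increments:
    - [0, [0, 0.15, 0.02], [0, 0, 0]]
    - [0, [0, 0.15, 0], [0, 0, 0]]
    - [0, [0, 0.1, 0], [0, 0, 0]]

```text
clock: 23.8
position: [0.5746, -0.2673, 0.0875]
ee_rot: [2.564, 1.812, 0.001]
force: [-1.2, -0.8, 6.5]
width: 0.006
gripper_force: 3.1
```

Emit:
send_rows:
  increments:
    - [0, [0, 0, -0.3], [0, 0, 0]]
    - [0, [0, -0.5, -0.2], [0, 0, 0]]
    - [0, [0, -0.8, 0], [0, 0, 0]]
    - [0, [0, -0.5, 0], [0, 0, 0]]
    - [0, [0, 0, 0], [0, 0, 0]]

```text
clock: 24.3
position: [0.556, -0.2599, 0.0916]
ee_rot: [-2.565, -1.812, 0.0]
force: [-1.0, 0.1, 0.3]
width: 0.009
gripper_force: 0.0
```

Emit:
send_rows:
  increments:
    - [0, [0, 0, 0.2], [0, 0, 0]]
    - [0, [0, 0, 0.15], [0, 0, 0]]
    - [0, [0, 0, 0.06], [0, 0, 0]]
    - [0, [0, 0, 0], [0, 0, 0]]

```text
clock: 24.7
position: [0.5572, -0.2606, 0.0876]
ee_rot: [-2.565, -1.814, 0.0]
force: [0.1, -0.2, 1.7]
width: 0.006
gripper_force: 0.2
```

Emit:
send_rows:
  increments:
    - [0, [0, 0, 0.08], [0, 0, 0]]
    - [0, [0, 0, 0.04], [0, 0, 0]]
    - [0, [0, 0, 0], [0, 0, 0]]

```text
clock: 25.0
position: [0.5572, -0.2606, 0.0867]
ee_rot: [2.565, 1.814, 0.001]
force: [0.3, 1.7, 2.8]
width: 0.003
gripper_force: 1.6
```

```bash
python3 -c "
from h import *
st()"
```

```text
t 25.0 box mm [-10.65  65.25  86.68] F box [-0.3   1.74  2.85] tq [0.15 0.17 0.04] w 0.003 yyaw -19.48
```

Emit:
send_rows:
  increments:
    - [0, [0, 0, 0.07], [0, 0, 0]]
    - [0, [0, 0.1, 0], [0, 0, 0]]
    - [0, [0, 0.15, 0], [0, 0, 0]]
    - [0, [0, 0.15, 0], [0, 0, 0]]

```text
clock: 25.4
position: [0.5608, -0.262, 0.0861]
ee_rot: [-2.565, -1.813, -0.0]
force: [-2.2, 2.0, 6.9]
width: 0.003
gripper_force: 3.7
```

Emit:
send_rows:
  increments:
    - [0, [0, 0.15, 0], [0, 0, 0]]
    - [0, [0, 0.15, 0], [0, 0, 0]]
    - [0, [0, 0.15, 0], [0, 0, 0]]

```text
clock: 25.7
position: [0.5659, -0.2638, 0.0865]
ee_rot: [2.564, 1.813, 0.001]
force: [0.7, 0.7, 7.3]
width: 0.007
gripper_force: 3.6
```

Emit:
send_rows:
  increments:
    - [0, [0, 0.15, 0], [0, 0, 0]]
    - [0, [0, 0.15, 0], [0, 0, 0]]
    - [0, [0, 0.15, 0], [0, 0, 0]]

```text
clock: 26.0
position: [0.5705, -0.2655, 0.0866]
ee_rot: [2.563, 1.812, 0.002]
force: [1.6, 0.2, 5.8]
width: 0.004
gripper_force: 2.9
```

Emit:
send_rows:
  increments:
    - [0, [0, 0.15, 0.01], [0, 0, 0]]
    - [0, [0, 0.15, 0], [0, 0, 0]]
    - [0, [0, 0.05, 0], [0, 0, 0]]

```text
clock: 26.3
position: [0.5733, -0.2665, 0.0862]
ee_rot: [2.564, 1.813, 0.001]
force: [-0.3, 0.2, 6.8]
width: 0.007
gripper_force: 3.1
```

Emit:
send_rows:
  increments:
    - [0, [0, 0, -0.5], [0, 0, 0]]
    - [0, [0, 0, -1.5], [0, 0, 0]]
    - [0, [-1.0, 0, -1.0], [0, 0, 0]]
    - [0, [-3.0, -0.2, 0], [0, 0, 0]]
    - [0, [-3.5, -0.2, 0], [0, 0, 0]]

```text
clock: 26.8
position: [0.5444, -0.3359, 0.117]
ee_rot: [2.562, 1.816, 0.002]
force: [-0.3, 0.4, -0.7]
width: 0.001
gripper_force: 0.0
```

Emit:
send_rows:
  increments:
    - [0, [-3.0, -0.3, 0], [0, 0, 0]]
    - [0, [-2.0, -0.1, 0], [0, 0, 0]]
    - [0, [-0.9, 0, 0], [0, 0, 0]]
    - [0, [0, 0, 0], [0, 0, 0]]
    - [0, [0, 0, 0], [0, 0, 0]]

```text
clock: 27.3
position: [0.5211, -0.3889, 0.1158]
ee_rot: [-2.564, -1.814, -0.001]
force: [0.1, 0.3, 0.0]
width: 0.005
gripper_force: 0.0
```

```bash
python3 -c "
from h import *
look('w7')
cv2.imwrite('pics/w7v.png',cv2.resize(cv2.imread('pics/w7.png'),(800,600),interpolation=2))"
```

```text
t 27.3 box mm [-6.0000e-02 -6.7640e+01  1.1584e+02] F box [-0.01  0.27  0.03] tq [-0.01  0.09 -0.04] w 0.005 yyaw -19.44
L [(-0.63, 0.1, 10), (-0.51, -3.7, 49), (-0.4, -0.1, 49), (-0.29, -3.6, 58), (-0.27, -9.6, 24), (-0.16, -2.7, 34), (-0.11, -9.7, 31), (-0.03, -3.4, 62), (0.04, -9.7, 32), (0.2, -9.5, 32), (0.21, -3.2, 63), (0.35, -2.3, 36), (0.37, -9.4, 29), (0.49, -3.0, 58), (0.53, -9.2, 24), (0.61, 0.9, 54), (0.71, -9.1, 16), (0.75, 3.3, 8), (0.91, -8.8, 10), (0.91, -0.2, 24)]
M [(-1.02, 4.5, 11), (-0.73, -3.4, 36), (-0.48, 4.2, 44), (-0.09, 0.3, 47), (0.16, 0.1, 5)]
R [(-0.94, -3.1, 24), (-0.94, 4.5, 27), (-0.66, -2.9, 29), (-0.65, 4.7, 35), (-0.43, -2.8, 38), (-0.43, 4.7, 41), (-0.29, 1.3, 22), (-0.15, -2.7, 41), (-0.04, 0.9, 41), (0.07, 4.8, 41), (0.34, -2.7, 38), (0.55, 4.9, 30), (0.88, 1.5, 19)]
```

View pics/w7v.png

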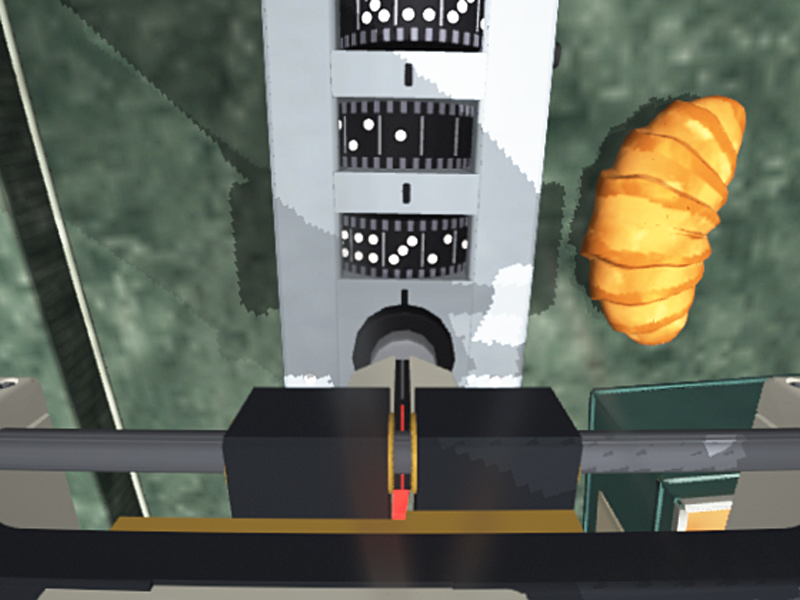

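View w7: right wheel shows three dots at the bar (403,249), the middle one dot at (400,135), and the left four dots at the top of the frame; the key is at (403,345), directly ahead of the fingers. I take one better view of the left wheel and fit each wheel's out-of-true centre.

Emit:
send_rows:
  increments:
    - [0, [1.5, 0, 0], [0, 0, 0]]
    - [0, [1.7, 0, 0], [0, 0, 0]]
    - [0, [1.2, 0, 0], [0, 0, 0]]
    - [0, [0, 0, 0], [0, 0, 0]]
    - [0, [0, 0, 0], [0, 0, 0]]

```text
clock: 27.85
position: [0.5355, -0.3476, 0.1157]
ee_rot: [2.564, 1.816, -0.0]
force: [-1.2, -0.5, 0.2]
width: 0.01
gripper_force: 0.0
```

```bash
cat > fit.py <<'E'
from h import *
import json
from scipy.optimize import least_squares
yaw=np.radians(-20.3);ex=np.array([np.cos(yaw),np.sin(yaw),0]);ey=np.array([-np.sin(yaw),np.cos(yaw),0]);O=np.array([.5446,-.3255,0])
def fit(n,w,dots):  # dots: (apparent angle, dy mm, digit offset in rad from crown digit 0)
    p=json.load(open(n+".json"));y=dict(L=.064,M=.02,R=-.024)[w];cam=-np.array(p["R"]).T@p["t"]
    b=np.array([(cam-O)@ex,cam[2]])
    obs=[(np.array([.032*np.sin(a),.055+.032*np.cos(a)]),o) for a,o in dots]
    def res(v):
        r=[]
        for q,o in obs:
            d=(q-b)/np.linalg.norm(q-b);X=np.array([v[1]+.032*np.sin(v[0]-o),.055+v[2]+.032*np.cos(v[0]-o)])-b
            r.append((d[0]*X[1]-d[1]*X[0])*1e3)
        return r+[v[1]/.003*.1,v[2]/.003*.1]
    f=least_squares(res,[np.mean([a+o for a,o in dots]),0,0],x_scale=[1,.001,.001])
    print(n,w,f.x.round(4),"rms mm",np.sqrt(np.mean(np.square(f.fun))).round(3),"sd",np.sqrt(np.diag(np.linalg.inv(f.jac.T@f.jac))).round(3)*.15)
d=.115
E
python3 - <<'E'
from fit import *
look('w8')
fit('w7','R',[(-.65,2+d),(-.43,2-d),(-.15,1.5+d),(-.04,1.5),(.07,1.5-d),(.34,1+d),(.55,1-d),(.88,.5)])
fit('w6','L',[(-.84,2-d),(-.58,1.5+d),(-.47,1.5),(-.35,1.5-d),(-.08,1+d),(.15,1-d),(.57,.5)])
E
```

```text
t 27.85 box mm [ -0.91 -23.9  115.75] F box [-0.93 -0.92  0.17] tq [-0.11  0.1  -0.03] w 0.01 yyaw -19.39
L [(-0.51, -3.5, 35), (-0.5, 4.2, 35), (-0.4, 0.3, 40), (-0.29, -3.5, 41), (-0.29, 4.1, 43), (-0.02, -3.4, 46), (-0.02, 4.1, 49), (0.2, -3.4, 45), (0.2, 4.2, 49), (0.49, -3.5, 40), (0.62, 0.4, 41), (0.74, 4.3, 38), (1.05, -3.3, 16)]
M [(-1.01, 3.8, 8), (-0.73, -3.6, 27), (-0.49, 4.2, 36), (-0.09, 0.6, 39)]
R [(-0.93, -2.6, 13), (-0.93, 5.0, 14), (-0.66, -2.5, 20), (-0.65, 5.0, 21), (-0.43, -2.3, 26), (-0.43, 5.1, 26), (-0.14, -1.7, 13), (-0.04, 1.7, 29), (0.07, 5.5, 27), (0.33, -1.8, 23), (0.55, 5.7, 20), (0.89, 2.9, 14)]
w7 R [ 1.5065e+00 -1.5000e-03 -3.2000e-03] rms mm 0.118 sd [0.0108 0.0003 0.0009]
w6 L [0.9781 0.0016 0.0039] rms mm 0.089 sd [0.01485 0.00045 0.0009 ]
```

```bash
python3 - <<'E'
from fit import *
fit('w8','L',[(-.505,2.5+d),(-.4,2.5),(-.29,2.5-d),(-.02,2+d),(.2,2-d),(.49,1.5+d),(.62,1.5),(.74,1.5-d),(1.05,1+d)])
fit('w8','M',[(-1.01,1.5-d),(-.73,1+d),(-.49,1-d),(-.09,.5)])
E
```

```text
w8 L [2.0303e+00 2.0000e-03 0.0000e+00] rms mm 0.132 sd [0.01275 0.0003  0.00075]
w8 M [ 4.089e-01 -1.000e-04  4.100e-03] rms mm 0.084 sd [0.0246  0.00075 0.0033 ]
```

```bash
python3 - <<'E'
from fit import *
fit('w4','M',[(-.76,1.5+d),(-.63,1.5),(-.5,1.5-d),(-.22,1+d),(.01,1-d),(.38,.5)])
import fit as F
# w8 M with measured crown height (ez about -1.4 mm): angle against ex
p=[(-1.01,1.5-d),(-.73,1+d),(-.49,1-d),(-.09,.5)]
for exo in (-3,-2,-1,0):
    r=[]
    for a,o in p:
        r.append(a+o-exo/32*np.cos(a)-(-1.4/32)*(-np.sin(a)))
    print(exo,np.round(r,3),np.std(r).round(3))
E
```

```text
w4 M [ 9.998e-01 -3.300e-03 -2.000e-04] rms mm 0.05 sd [0.024   0.00075 0.00105]
-3 [0.462 0.484 0.498 0.507] 0.017
-2 [0.445 0.461 0.471 0.476] 0.012
-1 [0.429 0.437 0.443 0.445] 0.006
0 [0.412 0.414 0.416 0.414] 0.001
```

All fits agree: left 2.03, middle within 0.41–0.51, right 1.51 rad. Now the key.

Emit:
send_rows:
  increments:
    - [0, [-1.5, 0.05, 0], [0, 0, 0]]
    - [0, [-1.8, 0.04, 0], [0, 0, 0]]
    - [0, [-1.3, 0, 0.3], [0, 0, 0]]
    - [0, [0, 0, 0.5], [0, 0, 0]]
    - [0, [0, 0, 0], [0, 0, 0]]

```text
clock: 28.4
position: [0.5198, -0.3922, 0.1067]
ee_rot: [-2.566, -1.811, 0.0]
force: [-0.5, 0.9, -0.7]
width: 0.005
gripper_force: 0.0
```

Emit:
send_rows:
  increments:
    - [0, [0, 0, 0.3], [0, 0, 0]]
    - [0, [0, 0, 0.2], [0, 0, 0]]
    - [0, [0, 0, 0.1], [0, 0, 0]]
    - [0, [0, 0, 0], [0, 0, 0]]

```text
clock: 28.8
position: [0.5208, -0.3915, 0.1015]
ee_rot: [-2.564, -1.814, -0.0]
force: [-0.4, 0.1, 0.4]
width: 0.004
gripper_force: 0.0
```

Emit:
send_rows:
  increments:
    - [0, [0, 0, 0.2], [0, 0, 0]]
    - [0, [0, 0, 0.2], [0, 0, 0]]
    - [0, [0, 0, 0], [0, 0, 0]]

```text
clock: 29.1
position: [0.5209, -0.3919, 0.0978]
ee_rot: [2.565, 1.814, 0.001]
force: [1.0, 0.4, 2.5]
width: 0.007
gripper_force: 1.4
```

```bash
python3 -c "
from h import *
st()"
```

```text
t 29.1 box mm [  0.78 -70.55  97.76] F box [0.75 0.71 2.5 ] tq [ 0.06 -0.11  0.03] w 0.007 yyaw -19.48
```

Emit:
send_rows:
  increments:
    - [0, [0, 0, 0.15], [0, 0, 0]]
    - [0, [0, 0, 0.15], [0, 0, 0]]
    - [0, [0, 0, 0], [0, 0, 0]]

```text
clock: 29.4
position: [0.5209, -0.3919, 0.0948]
ee_rot: [2.565, 1.814, 0.001]
force: [0.8, 1.9, 4.5]
width: 0.007
gripper_force: 2.3
```

Emit:
send_rows:
  increments:
    - [0, [0, 0, 0.1], [0, 0, 0]]
    - [0, [0, 0, 0.1], [0, 0, 0]]
    - [0, [0, 0, 0], [0, 0, 0]]

```text
clock: 29.7
position: [0.5209, -0.392, 0.0942]
ee_rot: [2.565, 1.813, 0.002]
force: [-1.4, 5.6, 16.3]
width: 0.0
gripper_force: 8.5
```

The key went down with its spring force (2.7, then 4.6 N) and hit a hard stop at 94.2 mm, which is the full 6 mm of travel. I let it go and lift clear.

Emit:
send_rows:
  increments:
    - [0, [0, 0, -0.5], [0, 0, 0]]
    - [0, [0, 0, -1.5], [0, 0, 0]]
    - [0, [0, 0, -2.0], [0, 0, 0]]
    - [0, [0, 0, -2.0], [0, 0, 0]]
    - [0, [0, 0, 0], [0, 0, 0]]

```text
clock: 30.2
position: [0.521, -0.3936, 0.1558]
ee_rot: [2.563, 1.81, 0.001]
force: [0.1, -0.7, -0.5]
width: 0.003
gripper_force: 0.0
```

Emit:
send_rows:
  increments:
    - [0, [0, 0, 0], [0, 0, 0]]
    - [0, [0, 0, 0], [0, 0, 0]]
    - [0, [0, 0, 0], [0, 0, 0]]

```text
clock: 30.5
position: [0.5202, -0.3915, 0.1518]
ee_rot: [-2.564, -1.813, 0.001]
force: [-0.6, 1.0, -1.1]
width: 0.006
gripper_force: 0.0
```

```bash
python3 -c "
from h import *
look('w9')"
```

```text
t 30.5 box mm [-1.0000e-02 -7.0410e+01  1.5182e+02] F box [-0.97  0.76 -1.13] tq [-0.1   0.06 -0.04] w 0.006 yyaw -19.49
L [(-0.93, 9.0, 4), (-0.64, -5.3, 4), (-0.63, 2.2, 17), (-0.51, -3.7, 37), (-0.45, 1.8, 80), (-0.3, -3.6, 41), (-0.3, 4.1, 45), (-0.26, -9.4, 17), (-0.16, 0.2, 52), (-0.11, -9.6, 22), (-0.03, -3.5, 47), (-0.03, 4.2, 47), (0.05, -9.4, 26), (0.2, -3.3, 48), (0.2, 4.3, 47), (0.21, -9.5, 24), (0.34, 0.8, 46), (0.37, -9.4, 23), (0.53, -9.3, 19), (0.6, 0.6, 128), (0.71, -9.1, 17), (0.89, -9.2, 6), (0.89, 1.1, 24)]
M [(-0.73, -3.3, 29), (-0.48, 4.1, 33), (-0.34, 0.5, 22), (-0.09, 0.3, 39), (0.16, 0.7, 8)]
R [(-0.96, -3.1, 21), (-0.95, 4.3, 19), (-0.66, -3.2, 26), (-0.66, 4.4, 26), (-0.43, -3.0, 29), (-0.43, 4.4, 29), (-0.15, -2.9, 33), (-0.04, 0.9, 33), (0.07, 4.6, 34), (0.21, 5.7, 6), (0.34, -2.7, 28), (0.55, 4.8, 24), (0.89, 1.2, 15)]
```

Wheels unchanged, fingers clear.

```bash
python3 -c "
from cell import arm
print(arm.sign_off())"
```

```text
the job is handed in; nothing more can be done
None
```

I rolled the wheels to 4-1-3, pressed the call key down to its stop and released it, and handed the job in at about 30.5 s; the sign-off returned no verdict. By image, left and right read 2.03 and 1.51 rad. The middle shows one dot but is less certain, at 0.41–0.51 rad (allowed 0.35–0.65). Force readings on the wheels stayed under about 9 N, and the fingers never went near the pastries.

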